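# Free the seized clamp knob and nip the spacer

## Robot

A 7-joint arm with a two-finger parallel gripper is mounted at the origin on the work surface. World frame = base frame: x ahead of the robot, y to its left, z up, the work surface at z = 0. Lengths are in m, angles in degrees, forces in N, time in s.
With the tool pointing down it reaches from about 0.35 to 0.9 m from the base axis. Payload 8.1 kg.
Tool frame: the origin (TCP) lies where the fingers leave the gripper's body, on its centre line; the fingertips stand 73 mm ahead of it and the grasp point (between the pads) lies 54 mm ahead of it; z points along the fingers, y is the direction in which the jaws open and shut (so a half turn about z gives the same grasp; the last joint's range is limited). The gripper opens to 85 mm and grips with 20 to 120 N. Pads are 22 mm wide; open, the fingers measure 114 mm over their backs; the gripper's body (76 mm by 85 mm) begins 54 mm behind the grasp point. The pads swing forward as they close: fully open they stand 13 mm farther back than shut.
Start: joints at [-78.53, 24.895, 1.432, 90.138, -0.665, 64.973, -4.303], TCP at [0.186, 0.597, 0.304] pointing down, gripper open.
Joint ranges: [-149.89, 149.89], [-25.12, 119.58], [-72.63, 75.52], [4.76, 147.25], [-75.54, 255.54], [6.69, 114.76], [-157.13, 157.13]. Speed limits (degrees/s): [127.2, 127.2, 172.46, 172.46, 180, 180, 180].

## Interface

Orientations are given as a 3x3 rotation matrix whose columns are the frame's x, y, z axes.
In Python, from plant import env, vision, ticket, finder gives the robot as it stands.
- The arm moves only by the tool play_rows, never from a script. Its argument "commands" is a list of rows, each an object of numbers: "x", "y", "z": the shift along the tool's x, y, z in cm; "spin": the turn about the tool's z in degrees; "hand": the opening, from 0 (shut) to 1 (fully open). A call has 1 to 5 rows; each row is the pose to reach, as a shift and turn from the pose commanded when the call began, along the tool's axes at that moment; what a row does not reach only later rows make up. A row lasts 1/10 s, in which the tool goes at most 50 mm and 8.59 degrees, less where a joint would pass 70% of its speed; a pose out of reach is approached as far as the arm can. A call with a gripper value outside its range is refused whole. The fingers move at their own pace and stop on an object; "grip_force" is the grip in N (left out, the last holds). Time passes only in rows, so rows that repeat a pose let the fingers close. It gives the time, the measured TCP pose, the force and the opening at its end, in the units of the state.
- env.get_obs(): the state, without advancing time (a new reading comes with each control period).
- vision.get_image(name): name is "scene" or "side" or "wrist"; returns a dict with "frame" (400x640x3 uint8, red, green, blue), "mtx" (3x3 intrinsics, pixels), "k1" (the pictures are not rectified: a ray, as slopes to the right and down, at radius r is drawn at 1 + k1 r^2 times it, then the intrinsics apply), "T" (4x4, takes a point from camera to world coordinates). Camera axes: x right, y down, z forward; pixel columns grow to the right and rows downward; lengths in m; the calibration is good to about 2 mm. A picture is of the moment at which its call begins. There is no depth.
- ticket.job_done(): hands the job in, once; it reports no verdict.
Trained networks look in the newest picture that a camera, given by its name, has taken for a name from the list of things; names that differ only in an ending like _2 or _b are one class to them, and where a whole thing is asked for, a point or a joint stands for the part that bears it (a point fixed in the world has none). Each returns a list of dicts, best first, with "confidence" (0 to 1); they miss things now and then, are a little off and sometimes report something else, mostly with a low value. They report only what shows in the picture. A call takes as long as a camera call. They do not tell look-alikes from the thing itself.
- finder.look_for(target, camera): "rect" ([centre column, centre row, width, height] in pixels, round what is visible of it).
- finder.outline_of(target, camera): "mask" (400x640 bool, what is visible of it) and "rect" ([centre column, centre row, width, height] in pixels, round what is visible of it).
- finder.spot_point(target, camera): "position" ([column, row] in pixels: a listed point, or the origin of a listed thing).
The state is a dict: "time": time; "qpos": joint angles; "joint_vel": joint speeds; "joint_torque": joint torques, N m; "ee_pos": TCP position; "ee_rot": TCP orientation; "wrist_force": force on the tool from outside, world axes, zero at the start; "ft_torque": the same for the moment, N m; "width": finger opening in m.
Only numpy, scipy, OpenCV 4.12 (cv2) and the standard library are available. Lean on these libraries where they do the work, as an engineer would, in place of code of your own. Each camera call takes 0.05 s, during which the arm holds its last target. There are 200 camera calls.

## Task

The red knob of the little clamp is seized: break it loose with a short firm clockwise twist (seen from above), then keep turning it clockwise, which runs freely, until the brass spacer is nipped between the two jaws. Stop as soon as you feel it held, well short of squeezing it hard, then let go so that it stays clamped and upright. Work the clamp by the knob alone, without pushing on the jaws or the spacer, and leave the cups and the tape where they are.

Things in the scene. Friction and masses are not known exactly. Their poses are not given: they have to be found in the camera images.
- clamp: Screwed-down hand clamp: dark steel base plate 90 (x) x 210 (y) x 12 mm; origin under the plate's centre, x across the clamp, y along it from the knob to the far jaw, z up. At (0, -60) stands a blue gear housing 64 x 64 mm, top 40 mm above the table, carrying the red knob; jaws and spacer lie on the +y side between two rails 8 mm high. Its place and yaw vary.
- far_zone (a point): Fixed point of the clamp at (0, 37) mm, 27 mm above the table. The silver far jaw (60 mm wide, top 41 mm above the table) is locked with its face up to 7 mm to either side of this point along the clamp's y; its true position is not measured, so where the knob must stop can only be felt.
- knob_grip (a point): Point on the knob's vertical axis, 68 mm above the table, the height to grip. The knob is a red bar 60 mm long (this point's x axis), 12 mm thick (y axis), from 47 to 79 mm above the table, on a disc 48 mm wide whose top is at 47 mm; white mark at its -x end. Pinch the bar across its thickness and twist about the vertical.
- knob (a joint): Turn of the knob in rad: 0 at the start, seized; grows clockwise seen from above, to 3.4. Breaking loose takes 0.36 N m, fading over the first 0.3 rad (let go there and it springs back), then it snaps on to about 0.6: grip firmly (40 N or more). After that it runs against 0.08 N m, drives the near jaw 10 mm per rad and stays put; the spacer is gripped after 0.8 to 2.2 rad, so regrip as needed.
- jaw: Near jaw: steel block 60 mm wide, top 39 mm above the table; its brass face is sprung (8 N/mm, 5 mm give), so once the spacer is gripped the knob's torque climbs 0.8 N m per rad. 0.10 to 0.15 N m over free running (10 to 15 N) is right; the friction keeps about 8 N of it. Origin: centre line, 13 mm above the table, in the plane of the face; slides to the clamp's +y from y = 0.
- spacer: Loose brass block 24 (x) x 22 (y) x 32 mm tall, 140 g, standing on the base plate between the jaws, touching neither; origin at the centre of its underside, z up. The near jaw pushes it along until it meets the far jaw.
- cup_a: Bystander: clear lidded cup of dark screws, 64 mm in diameter, 35 mm tall; origin at the centre of its underside.
- cup_b: Bystander: clear lidded cup of brass screws, 64 mm in diameter, 35 mm tall; origin at the centre of its underside.
- tape: Bystander: roll of pale packing tape lying flat, 76 mm in diameter, 24 mm tall; origin at the centre of its underside.
Mind the look-alikes: they are no part of the job. There is more than one size of the clamp; the job needs the middle-sized.

How it is judged (in metres and radians):
On the way, in this order (a step that is already met when the one before it is completed fails the run):
1. the knob is broken loose (turned past 0.45 rad) (value of joint knob above 0.45 rad), for 0.1 s.
2. the near jaw clamps the spacer with at least 3 N (contact force between jaw and spacer above 3 N), for 0.2 s.
At the end, for the whole second after the job is handed in: The near jaw presses on the spacer with 2 to 25 N, the spacer stands upright (within 0.12 rad) and at rest, and the knob has been let go (contact force between jaw and spacer between 2 and 25 N and angle between spacer's own z axis and vertical below 0.12 rad and linear speed of spacer below 0.01 m/s and value of joint knob above 0.6 rad); the robot touches nothing.
It fails at once if the spacer is squeezed with more than 28 N (contact force between jaw and spacer above 28 N).
It fails at once if the robot pushes on the jaw or the spacer (over 3 N) (contact force between any of the arm, the fingers and jaw above 3 N or contact force between any of the arm, the fingers and spacer above 3 N).
It fails at once if the spacer is tipped over (0.4 rad) (angle between spacer's own z axis and vertical above 0.4 rad).
It fails at once if a cup or the tape is moved more than 20 mm (distance of any of cup_a, cup_b, tape from where it was at the start of the episode above 0.02 m).
It also fails if it takes over 59 s, if anything falls off the work surface, if the arm or the gripper's body presses on something with over 40 N, if the wrist force passes 120 N, or if a joint passes its speed limit or range.

## Working session

There is one attempt and no reset: what is moved stays moved. The work goes in short steps, Python scripts to look and compute and a tool call to move; the robot and the scene stay as the last step left them, time stands still between calls to the robot, and variables do not carry over. Pictures are saved under pics/ and viewed, about 8 in all and at most 12, crops included, and the job is handed in when it is done.

Besides the shell and the picture viewer there is one more tool, called after ">>>" as a command line: name --argument value ..., lists and objects as JSON in quotes. play_rows: Moves the arm, as the interface text tells. Its arguments: {"type":"object","properties":{"commands":{"type":"array","items":{"type":"object","properties":{"x":{"type":"number"},"y":{"type":"number"},"z":{"type":"number"},"spin":{"type":"number"},"hand":{"type":"number"}}}},"grip_force":{"type":"number"}},"required":["commands"]}

```bash
mkdir -p pics; cat > h.py <<'E'
import numpy as np, cv2
from plant import env, vision, ticket, finder
def ray(im,px):
    K=im["mtx"]; k=im["k1"]
    d=np.array([(px[0]-K[0,2])/K[0,0],(px[1]-K[1,2])/K[1,1]]); u=d.copy()
    for _ in range(20): u=d/(1+k*(u@u))
    T=np.array(im["T"]); v=T[:3,:3]@np.array([u[0],u[1],1]); return T[:3,3],v
def onz(im,px,z):
    o,v=ray(im,px); return o+v*(z-o[2])/v[2]
def proj(im,P):
    T=np.array(im["T"]); c=T[:3,:3].T@(np.asarray(P)-T[:3,3]); u=c[:2]/c[2]; u=u*(1+im["k1"]*(u@u)); K=im["mtx"]
    return np.array([K[0,0]*u[0]+K[0,2],K[1,1]*u[1]+K[1,2]])
def save(im,n): cv2.imwrite(f"pics/{n}.png",cv2.cvtColor(im["frame"],cv2.COLOR_RGB2BGR))
E
python3 - <<'E'
from h import *
np.set_printoptions(precision=4,suppress=True)
fs=[]
for c in ["scene","side"]:
    im=vision.get_image(c); fs.append(im["frame"])
    print(c,im["T"][:3,3],im["T"][:3,2])
    for t,z in [("clamp",0),("knob_grip",.068),("far_zone",.027),("spacer",.012),("jaw",.013)]:
        for r in finder.spot_point(t,c)[:4]: print(t,np.round(r["position"]),round(r["confidence"],2),onz(im,r["position"],z))
f=np.vstack([cv2.resize(x,(480,300)) for x in fs])
cv2.imwrite("pics/a.png",f[:,:,::-1])
o=env.get_obs();print(o["time"],o["ee_rot"],o["wrist_force"],o["ft_torque"])
E
```

```text
scene [0.9657 0.3249 0.7823] [-0.5354 -0.3591 -0.7645]
clamp [318. 244.] 0.77 [0.5431 0.0267 0.    ]
clamp [283. 137.] 0.65 [ 0.2701 -0.289   0.    ]
clamp [380. 204.] 0.56 [0.3425 0.0953 0.    ]
knob_grip [260. 106.] 0.68 [ 0.2537 -0.3871  0.068 ]
knob_grip [364. 188.] 0.46 [0.3745 0.0575 0.068 ]
far_zone [333. 242.] 0.86 [0.531  0.0634 0.027 ]
far_zone [302. 134.] 0.79 [ 0.2523 -0.2288  0.027 ]
far_zone [387. 205.] 0.73 [0.3576 0.1197 0.027 ]
spacer [325. 240.] 0.52 [0.5285 0.0383 0.012 ]
jaw [318. 240.] 0.52 [0.5391 0.0257 0.013 ]
jaw [284. 131.] 0.52 [ 0.2554 -0.2957  0.013 ]
jaw [376. 205.] 0.42 [0.3623 0.0917 0.013 ]
side [ 0.2037 -0.9068  0.8816] [ 0.2418  0.7264 -0.6434]
clamp [262. 323.] 0.89 [ 0.2613 -0.292   0.    ]
clamp [328. 212.] 0.82 [0.5252 0.0193 0.    ]
knob_grip [337. 206.] 0.86 [ 0.5334 -0.0379  0.068 ]
knob_grip [269. 205.] 0.71 [0.3555 0.0246 0.068 ]
knob_grip [273. 325.] 0.62 [ 0.2776 -0.3517  0.068 ]
far_zone [264. 196.] 0.91 [0.3608 0.1163 0.027 ]
far_zone [324. 197.] 0.6 [0.5278 0.0561 0.027 ]
spacer [328. 204.] 0.4 [0.5317 0.037  0.012 ]
jaw [263. 318.] 0.61 [ 0.2665 -0.2911  0.013 ]
0.6 [[-0.9545  0.2983  0.    ]
 [ 0.2983  0.9545  0.    ]
 [-0.      0.     -1.    ]] [-0.6008 -0.8381 -0.2036] [ 0.029  -0.0016 -0.0046]
```

View pics/a.png

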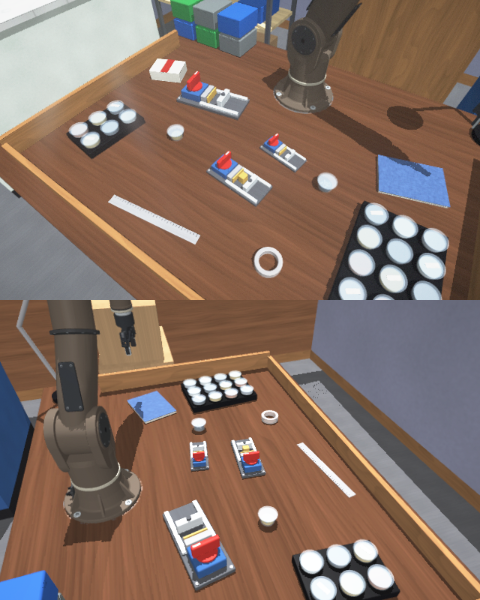

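```bash
python3 - <<'E'
from h import *
fs=[]
for c,(u,v) in [("scene",(318,235)),("side",(328,208))]:
    im=vision.get_image(c); f=im["frame"][v-50:v+50,u-60:u+60]
    fs.append(cv2.resize(f,(600,500) if 0 else (480,400),interpolation=cv2.INTER_CUBIC))
cv2.imwrite("pics/b.png",np.hstack(fs)[:,:,::-1][:, :] if 0 else cv2.resize(np.hstack(fs),(800,333))[:,:,::-1])
E
```

```text
(no output)
```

View pics/b.png

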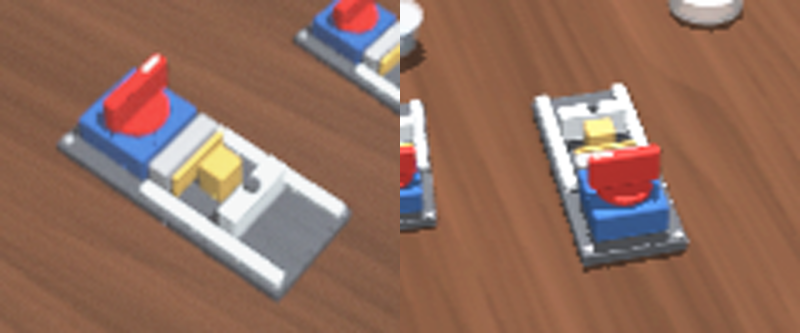

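```bash
python3 - <<'E'
from h import *
np.set_printoptions(precision=4,suppress=True)
s=vision.get_image("scene"); d=vision.get_image("side")
for n,p in [("nearL",(276,228)),("farB",(341.4,275)),("farR",(363,248))]: print("s",n,onz(s,p,.008))
for n,p in [("a",(323.5,237.5)),("b",(354.4,230)),("c",(309,187)),("d",(335.5,183.5))]: print("d",n,onz(d,p,.008))
for im,ps in [(s,[(306,202.4),(290,215)]),(d,[(325,205),(346,203)])]:
    a,b=[onz(im,p,.079) for p in ps]; print(a,b,(a+b)/2,np.degrees(np.arctan2(*(b-a)[1::-1])),np.linalg.norm(b-a))
E
```

```text
s nearL [ 0.5647 -0.0851  0.008 ]
s farB [0.5868 0.1227 0.008 ]
s farR [0.4955 0.1277 0.008 ]
d a [ 0.4781 -0.0855  0.008 ]
d b [ 0.5687 -0.0846  0.008 ]
d c [0.5044 0.1367 0.008 ]
d d [0.5883 0.1275 0.008 ]
[ 0.501  -0.0341  0.079 ] [ 0.5534 -0.0433  0.079 ] [ 0.5272 -0.0387  0.079 ] -9.953391175799256 0.053206219799279586
[ 0.4986 -0.0362  0.079 ] [ 0.5556 -0.0462  0.079 ] [ 0.5271 -0.0412  0.079 ] -9.9582512750501 0.05791904652382628
```

>>> play_rows --commands '[{"x": -3, "y": -3}, {"x": -6.5, "y": -6.5}, {"x": -10, "y": -10}, {"x": -13.5, "y": -13.5}, {"x": -17, "y": -17}]' --grip_force 80

```text
invalid input
```

>>> play_rows --commands '[{"x": -3.5, "y": -3.5}, {"x": -7, "y": -7}, {"x": -10, "y": -10}, {"x": -13.5, "y": -13.5}, {"x": -17, "y": -17}]'

```text
invalid input
```

>>> play_rows --commands '[{"x": -3.5, "y": -3.5}, {"x": -7, "y": -7}, {"x": -10, "y": -10}, {"x": -13.5, "y": -13.5}, {"x": -17, "y": -16.5}]'

```text
invalid input
```

>>> play_rows --commands '[{"x": -3, "y": -3, "z": 0, "spin": 0, "hand": 1}, {"x": -6.5, "y": -6.5, "z": 0, "spin": 0, "hand": 1}, {"x": -10, "y": -10, "z": 0, "spin": 0, "hand": 1}, {"x": -13.5, "y": -13.5, "z": 0, "spin": 0, "hand": 1}, {"x": -17, "y": -17, "z": 0, "spin": 0, "hand": 1}]' --grip_force 80

```text
time: 1.3
ee_pos: [0.2986, 0.3818, 0.3041]
ee_rot: [[-0.955, 0.298, 0.0], [0.298, 0.955, 0.001], [-0.0, 0.001, -1.0]]
wrist_force: [1.2, 0.4, 0.3]
width: 0.0855
```

>>> play_rows --commands '[{"x": -3.5, "y": -3.5, "z": 0, "spin": 0, "hand": 1}, {"x": -7, "y": -7, "z": 0, "spin": 0, "hand": 1}, {"x": -10, "y": -10, "z": 0, "spin": 0, "hand": 1}, {"x": -13.5, "y": -13.5, "z": 0, "spin": 0, "hand": 1}, {"x": -17, "y": -17, "z": 0, "spin": 0, "hand": 1}]'

```text
time: 1.8
ee_pos: [0.4101, 0.169, 0.3043]
ee_rot: [[-0.955, 0.298, 0.001], [0.298, 0.955, 0.001], [-0.001, 0.001, -1.0]]
wrist_force: [1.4, 0.7, -0.1]
width: 0.0854
```

>>> play_rows --commands '[{"x": -3.5, "y": -3.5, "z": 0, "spin": -2, "hand": 1}, {"x": -7, "y": -7, "z": 0, "spin": -5, "hand": 1}, {"x": -10, "y": -10, "z": 0, "spin": -7, "hand": 1}, {"x": -13, "y": -13, "z": 0, "spin": -7, "hand": 1}, {"x": -13, "y": -13, "z": 0, "spin": -7, "hand": 1}]'

```text
time: 2.3
ee_pos: [0.4966, 0.0019, 0.3044]
ee_rot: [[-0.982, 0.188, 0.002], [0.188, 0.982, -0.002], [-0.003, -0.002, -1.0]]
wrist_force: [-0.2, 0.5, 0.4]
width: 0.0852
```

```bash
cat > look.py <<'E'
from h import *
import sys
np.set_printoptions(precision=4,suppress=True)
im=vision.get_image("wrist"); save(im,sys.argv[1])
o=env.get_obs(); print(o["time"],o["ee_pos"],o["ee_rot"],o["qpos"],o["wrist_force"],o["ft_torque"],sep="\n")
for t,z in [("knob_grip",.068),("clamp",0),("far_zone",.027)]:
    for r in finder.spot_point(t,"wrist")[:2]: print(t,np.round(r["position"]),round(r["confidence"],2),onz(im,r["position"],z))
f=im["frame"].astype(int); m=((f[...,0]>150)&(f[...,1]<80)&(f[...,2]<80)).astype(np.uint8)
n,l,s,c=cv2.connectedComponentsWithStats(m); 
for i in range(1,n):
    if s[i,4]>100: print(s[i],c[i],onz(im,c[i],.079))
E
python3 look.py w1
```

```text
2.35
[0.4956 0.0048 0.3041]
[[-0.9827  0.1853  0.0007]
 [ 0.1853  0.9827 -0.001 ]
 [-0.0009 -0.0008 -1.    ]]
[-25.0978  12.8356  22.3142 109.1589  -5.5762  59.0189  78.9069]
[ 0.8035  0.8702 -0.4649]
[ 0.03   -0.0074 -0.0022]
knob_grip [285. 218.] 0.92 [ 0.5267 -0.0385  0.068 ]
knob_grip [332.  13.] 0.7 [0.3511 0.0416 0.068 ]
clamp [372.  27.] 0.74 [0.3565 0.0875 0.    ]
clamp [341. 194.] 0.59 [0.531  0.0249 0.    ]
far_zone [368. 200.] 0.88 [0.5361 0.0532 0.027 ]
far_zone [407.  18.] 0.58 [0.3599 0.1171 0.027 ]
[316   0  23  40 492] [324.248   18.7744] [0.3567 0.0339 0.079 ]
[265 190  37  59 853] [281.4842 216.2896] [ 0.5203 -0.0397  0.079 ]
```

View pics/w1.png

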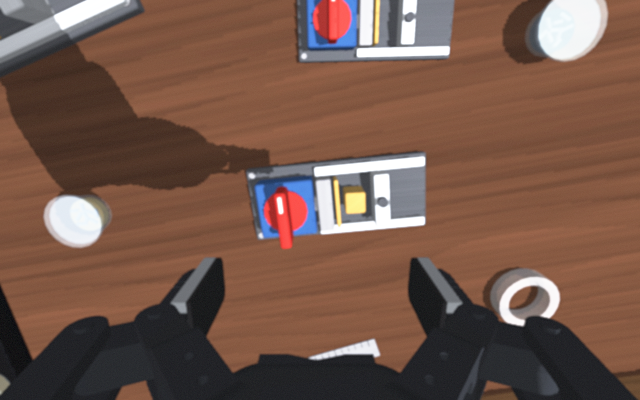

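```bash
python3 - <<'E'
from h import *
np.set_printoptions(precision=4,suppress=True)
im=vision.get_image("wrist"); f=im["frame"]
cv2.imwrite("pics/w2.png",cv2.resize(f[170:270,230:350],(720,600),interpolation=cv2.INTER_CUBIC)[:,:,::-1])
E
```

```text
(no output)
```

View pics/w2.png

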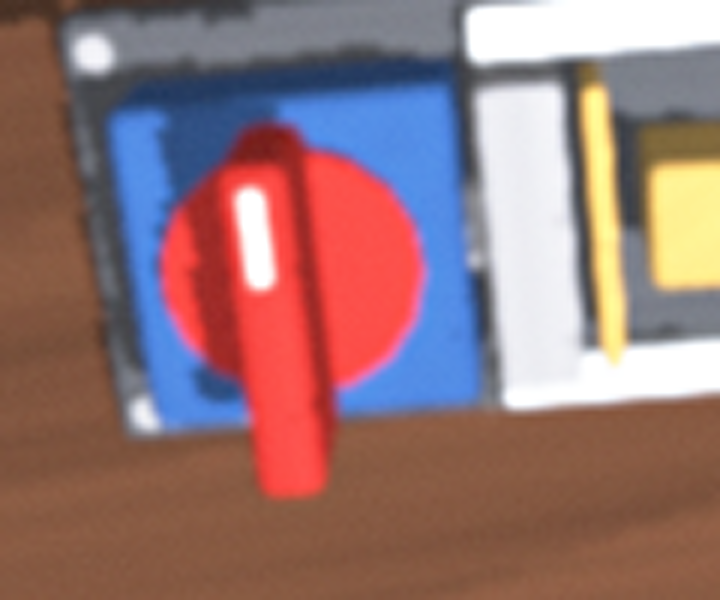

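>>> play_rows --commands '[{"x": -1, "y": -1, "z": 1, "spin": -8.5, "hand": 1}, {"x": -2, "y": -2, "z": 3, "spin": -17, "hand": 1}, {"x": -3, "y": -3, "z": 4, "spin": -25.5, "hand": 1}, {"x": -3.8, "y": -3.9, "z": 6, "spin": -34, "hand": 1}, {"x": -3.8, "y": -3.9, "z": 8, "spin": -42.5, "hand": 1}]'

```text
time: 3.05
ee_pos: [0.5259, -0.0375, 0.2236]
ee_rot: [[-0.843, -0.538, 0.001], [-0.538, 0.843, -0.0], [-0.001, -0.001, -1.0]]
wrist_force: [-0.0, -0.1, 0.2]
width: 0.0853
```

>>> play_rows --commands '[{"x": 0, "y": 0, "z": 0, "spin": -8.5, "hand": 1}, {"x": 0, "y": 0, "z": 0, "spin": -17, "hand": 1}, {"x": 0, "y": 0, "z": 0, "spin": -25.5, "hand": 1}, {"x": 0, "y": 0, "z": 0, "spin": -34, "hand": 1}, {"x": 0, "y": 0, "z": 0, "spin": -42.5, "hand": 1}]'

```text
time: 3.55
ee_pos: [0.5244, -0.0355, 0.2223]
ee_rot: [[-0.313, -0.95, -0.005], [-0.95, 0.313, -0.002], [0.003, 0.004, -1.0]]
wrist_force: [-0.7, -0.4, -0.6]
width: 0.0857
```

>>> play_rows --commands '[{"x": 0, "y": 0, "z": 0, "spin": -8.5, "hand": 1}, {"x": 0, "y": 0, "z": 0, "spin": -17, "hand": 1}, {"x": 0, "y": 0, "z": 0, "spin": -25.5, "hand": 1}, {"x": 0, "y": 0, "z": 0, "spin": -34, "hand": 1}, {"x": 0, "y": 0, "z": 0, "spin": -42.5, "hand": 1}]'

```text
time: 4.05
ee_pos: [0.5239, -0.036, 0.2226]
ee_rot: [[0.254, -0.967, -0.011], [-0.967, -0.254, -0.004], [0.001, 0.011, -1.0]]
wrist_force: [-1.0, 1.3, -3.6]
width: 0.0855
```

>>> play_rows --commands '[{"x": 0, "y": 0, "z": 0, "spin": -8.5, "hand": 1}, {"x": 0, "y": 0, "z": 0, "spin": -17, "hand": 1}, {"x": 0, "y": 0, "z": 0, "spin": -25.5, "hand": 1}, {"x": 0, "y": 0, "z": 0, "spin": -34, "hand": 1}, {"x": 0, "y": 0, "z": 0, "spin": -42.5, "hand": 1}]'

```text
time: 4.55
ee_pos: [0.4943, 0.0273, 0.1481]
ee_rot: [[0.682, -0.727, 0.076], [-0.721, -0.686, -0.101], [0.125, 0.014, -0.992]]
wrist_force: [-0.7, -0.5, -0.2]
width: 0.0855
```

```bash
python3 - <<'E'
from h import *
np.set_printoptions(precision=4,suppress=True)
o=env.get_obs(); print(o["time"],o["ee_pos"],o["ee_rot"],o["qpos"],o["joint_vel"],o["wrist_force"],sep="\n")
class I(dict):pass
E
```

```text
4.55
[0.4943 0.0273 0.1481]
[[ 0.682  -0.7274  0.0763]
 [-0.7205 -0.6861 -0.1006]
 [ 0.1255  0.0136 -0.992 ]]
[ 35.9044  44.8163 -72.6234 116.8918  58.7308  62.7695 157.0463]
[-13.8537   5.2835   0.0886  26.8865  34.0435 -11.9425  -0.0099]
[-0.6873 -0.5492 -0.2098]
```

>>> play_rows --commands '[{"x": 0, "y": 0, "z": -3, "spin": 8.5, "hand": 1}, {"x": 0, "y": 0, "z": -5, "spin": 17, "hand": 1}, {"x": 0, "y": 0, "z": -5, "spin": 25.5, "hand": 1}, {"x": 0, "y": 0, "z": -5, "spin": 34, "hand": 1}, {"x": 0, "y": 0, "z": -5, "spin": 42.5, "hand": 1}]'

```text
time: 5.05
ee_pos: [0.4908, 0.0316, 0.1985]
ee_rot: [[0.002, -0.997, 0.076], [-0.995, -0.009, -0.101], [0.101, -0.075, -0.992]]
wrist_force: [-1.0, 0.4, 0.5]
width: 0.0855
```

```bash
python3 - <<'E'
from h import *
np.set_printoptions(precision=4,suppress=True)
o=env.get_obs(); print(o["time"],o["ee_pos"],o["ee_rot"],o["qpos"],o["joint_vel"],o["wrist_force"],sep="\n")
E
```

```text
5.05
[0.4908 0.0316 0.1985]
[[ 0.0016 -0.9971  0.0756]
 [-0.9948 -0.0092 -0.101 ]
 [ 0.1014 -0.075  -0.992 ]]
[ 34.3564  34.5951 -67.1006 114.7308  46.75    59.1349 124.0001]
[ -8.6948 -10.7677  18.5133   0.6325 -11.9566 -11.8722 -73.3559]
[-1.0105  0.3744  0.5092]
```

>>> play_rows --commands '[{"x": -2, "y": 1, "z": -2, "spin": 8.5, "hand": 1}, {"x": -5, "y": 3, "z": -4, "spin": 17, "hand": 1}, {"x": -8, "y": 5, "z": -6, "spin": 25.5, "hand": 1}, {"x": -11, "y": 6, "z": -7, "spin": 34, "hand": 1}, {"x": -14, "y": 7, "z": -8, "spin": 42.5, "hand": 1}]'

```text
time: 5.55
ee_pos: [0.4131, 0.1789, 0.2589]
ee_rot: [[-0.672, -0.736, 0.076], [-0.74, 0.665, -0.101], [0.024, -0.124, -0.992]]
wrist_force: [1.0, 0.8, 0.4]
width: 0.0857
```

```bash
cat > st.py <<'E'
from h import *
np.set_printoptions(precision=4,suppress=True)
o=env.get_obs(); R=o["ee_rot"]; p=o["ee_pos"]
print(o["time"],p,"az",np.degrees(np.arctan2(p[1],p[0])),"ty",np.degrees(np.arctan2(R[1,1],R[0,1])),"zt",R[:,2]); print(o["qpos"],o["wrist_force"],o["ft_torque"])
import sys
if len(sys.argv)>1: # world delta needed to target
    t=np.array([float(a) for a in sys.argv[1:4]]); print("tool cm",R.T@(t-p)*100)
E
python3 st.py .2 .55 .3
```

```text
5.55 [0.4131 0.1789 0.2589] az 23.415769965923435 ty 137.89488300009 zt [ 0.0763 -0.1009 -0.992 ]
[ 14.9796  22.5305 -62.8847 114.4917  31.6841  60.2076  74.2367] [0.9737 0.8151 0.4177] [ 0.1006  0.059  -0.0223]
tool cm [-13.026   39.8647  -9.4479]
```

>>> play_rows --commands '[{"x": -1, "y": 3, "z": -2, "spin": 8.5, "hand": 1}, {"x": -2, "y": 7, "z": -3, "spin": 17, "hand": 1}, {"x": -4, "y": 11, "z": -4, "spin": 25.5, "hand": 1}, {"x": -5, "y": 15, "z": -5, "spin": 34, "hand": 1}, {"x": -6, "y": 19, "z": -6, "spin": 42.5, "hand": 1}]'

```text
time: 6.05
ee_pos: [0.3078, 0.355, 0.2931]
ee_rot: [[-0.993, -0.095, 0.075], [-0.103, 0.99, -0.1], [-0.065, -0.107, -0.992]]
wrist_force: [0.9, 0.7, -0.9]
width: 0.0853
```

```bash
python3 st.py .2 .55 .3
```

```text
6.05 [0.3078 0.355  0.2931] az 49.075507718398455 ty 95.50757777273557 zt [ 0.0754 -0.1005 -0.9921]
[-16.6502  20.6799 -54.741  107.7455  25.0163  66.3255  14.0932] [ 0.8661  0.6921 -0.8959] [0.1658 0.0464 0.0297]
tool cm [ 8.649  20.2519 -3.4544]
```

>>> play_rows --commands '[{"x": 2, "y": 3, "z": 0, "spin": 8.5, "hand": 1}, {"x": 3, "y": 7, "z": 0, "spin": 17, "hand": 1}, {"x": 5, "y": 11, "z": -1, "spin": 25.5, "hand": 1}, {"x": 7, "y": 15, "z": -2, "spin": 34, "hand": 1}, {"x": 8, "y": 18, "z": -3, "spin": 42.5, "hand": 1}]'

```text
time: 6.55
ee_pos: [0.206, 0.5279, 0.2981]
ee_rot: [[-0.798, 0.598, 0.074], [0.59, 0.801, -0.1], [-0.119, -0.036, -0.992]]
wrist_force: [0.4, -0.4, -0.6]
width: 0.0855
```

>>> play_rows --commands '[{"x": 0, "y": 0, "z": 0, "spin": 8.5, "hand": 1}, {"x": 0, "y": 0, "z": 0, "spin": 17, "hand": 1}, {"x": 0, "y": 0, "z": 0, "spin": 25.5, "hand": 1}, {"x": 0, "y": 0, "z": 0, "spin": 34, "hand": 1}, {"x": 0, "y": 0, "z": 0, "spin": 42.5, "hand": 1}]'

```text
time: 7.05
ee_pos: [0.2088, 0.5258, 0.298]
ee_rot: [[-0.182, 0.98, 0.075], [0.977, 0.189, -0.101], [-0.113, 0.055, -0.992]]
wrist_force: [1.0, -0.2, -0.4]
width: 0.0851
```

```bash
python3 st.py .2 .55 .3
```

```text
7.05 [0.2088 0.5258 0.298 ] az 68.34285942961993 ty 10.911188750141275 zt [ 0.0747 -0.1005 -0.9921]
[-52.836   25.6032 -33.7567  94.2839  19.8631  70.6926 -81.5593] [ 0.9829 -0.1657 -0.3715] [ 0.0954  0.0442 -0.0561]
tool cm [ 2.4978 -0.3956 -0.5043]
```

>>> play_rows --commands '[{"x": 0, "y": 0, "z": 0, "spin": 8.5, "hand": 1}, {"x": 0, "y": 0, "z": 0, "spin": 17, "hand": 1}, {"x": 0, "y": 0, "z": 0, "spin": 25.5, "hand": 1}, {"x": 0, "y": 0, "z": 0, "spin": 34, "hand": 1}, {"x": 0, "y": 0, "z": 0, "spin": 42.5, "hand": 1}]'

```text
time: 7.55
ee_pos: [0.2088, 0.5258, 0.298]
ee_rot: [[0.528, 0.846, 0.075], [0.848, -0.521, -0.101], [-0.046, 0.116, -0.992]]
wrist_force: [-0.7, 0.6, 0.3]
width: 0.0857
```

>>> play_rows --commands '[{"x": 0, "y": 0, "z": 0, "spin": 8.5, "hand": 1}, {"x": 0, "y": 0, "z": 0, "spin": 17, "hand": 1}, {"x": 0, "y": 0, "z": 0, "spin": 25.5, "hand": 1}, {"x": 0, "y": 0, "z": 0, "spin": 34, "hand": 1}]'

```text
time: 7.95
ee_pos: [0.2088, 0.5258, 0.298]
ee_rot: [[0.911, 0.406, 0.074], [0.412, -0.906, -0.101], [0.027, 0.122, -0.992]]
wrist_force: [-0.9, -0.6, 0.8]
width: 0.085
```

```bash
python3 st.py .2 .55 .3
```

```text
7.95 [0.2088 0.5258 0.298 ] az 68.34581010503526 ty -65.859466708952 zt [ 0.0745 -0.1006 -0.9921]
[ -64.0556   22.9648  -17.409    95.2635   12.7962   68.2842 -151.5466] [-0.8936 -0.6008  0.8148] [ 0.1015  0.052  -0.0107]
tool cm [ 0.2047 -2.5228 -0.5073]
```

>>> play_rows --commands '[{"x": 0, "y": 0, "z": 0, "spin": 8.5, "hand": 1}, {"x": 0, "y": 0, "z": 0, "spin": 17, "hand": 1}, {"x": 0, "y": 0, "z": 0, "spin": 25.5, "hand": 1}]'

```text
time: 8.25
ee_pos: [0.2094, 0.5246, 0.294]
ee_rot: [[0.991, 0.112, 0.071], [0.12, -0.986, -0.112], [0.057, 0.12, -0.991]]
wrist_force: [-0.6, 0.2, -1.6]
width: 0.0855
```

```bash
python3 st.py .2 .55 .3
```

```text
8.25 [0.2094 0.5246 0.294 ] az 68.24004229796537 ty -83.50436239056148 zt [ 0.0709 -0.1122 -0.9912]
[ -86.5879   22.1905   13.9459   97.2258    0.564    66.2099 -156.9647] [-0.5954  0.2357 -1.6498] [0.1469 0.1058 0.005 ]
tool cm [-0.594  -2.5368 -0.9484]
```

>>> play_rows --commands '[{"x": 0, "y": 0, "z": 0, "spin": 8.5, "hand": 1}, {"x": 0, "y": 0, "z": 0, "spin": 17, "hand": 1}, {"x": 0, "y": 0, "z": 0, "spin": 25.5, "hand": 1}, {"x": 0, "y": 0, "z": 0, "spin": 34, "hand": 1}]'

```text
time: 8.65
ee_pos: [0.209, 0.5246, 0.2937]
ee_rot: [[0.946, -0.316, 0.067], [-0.307, -0.944, -0.117], [0.1, 0.091, -0.991]]
wrist_force: [1.1, 0.2, -3.4]
width: 0.0853
```

```bash
python3 st.py .2 .55 .3
```

```text
8.65 [0.209  0.5246 0.2937] az 68.2766114882836 ty -108.49476814339621 zt [ 0.0668 -0.1175 -0.9908]
[-116.367    32.8174   62.3203   99.3193  -23.3465   69.6622 -156.3246] [ 1.0913  0.2087 -3.3884] [0.0959 0.0018 0.0417]
tool cm [-1.5695 -2.0613 -0.9803]
```

>>> play_rows --commands '[{"x": 0, "y": 0, "z": 0, "spin": 8.5, "hand": 1}, {"x": 0, "y": 0, "z": 0, "spin": 17, "hand": 1}, {"x": 0, "y": 0, "z": 0, "spin": 25.5, "hand": 1}]'

```text
time: 8.95
ee_pos: [0.2445, 0.5174, 0.2554]
ee_rot: [[0.786, -0.617, 0.019], [-0.613, -0.784, -0.097], [0.075, 0.064, -0.995]]
wrist_force: [0.5, 0.3, -0.6]
width: 0.0854
```

```bash
python3 st.py .2 .55 .3
```

```text
8.95 [0.2445 0.5174 0.2554] az 64.70783307843463 ty -128.21459074676244 zt [ 0.0194 -0.0969 -0.9951]
[-114.8429   44.2979   75.2279  101.41    -39.6901   73.2164 -157.1021] [ 0.4915  0.2613 -0.6458] [ 0.0855 -0.022   0.0272]
tool cm [-5.1629  0.4782 -4.8367]
```

>>> play_rows --commands '[{"x": 0, "y": 0, "z": 0, "spin": 8.5, "hand": 1}, {"x": 0, "y": 0, "z": 0, "spin": 17, "hand": 1}]'

```text
time: 9.15
ee_pos: [0.2852, 0.49, 0.214]
ee_rot: [[0.648, -0.762, -0.024], [-0.762, -0.646, -0.049], [0.022, 0.05, -0.998]]
wrist_force: [-0.3, 0.0, 0.4]
width: 0.0852
```

```bash
python3 st.py .2 .55 .3
```

```text
9.15 [0.2852 0.49   0.214 ] az 59.80001916000319 ty -139.68540173707933 zt [-0.0239 -0.0495 -0.9985]
[-108.7508   47.3401   75.38    105.746   -47.3125   70.882  -157.1058] [-0.2584  0.0136  0.3603] [-0.0263 -0.0048 -0.0747]
tool cm [-9.8935  3.0472 -8.6854]
```

>>> play_rows --commands '[{"x": 3, "y": 0.8, "z": -2, "spin": 0, "hand": 1}, {"x": 7, "y": 2, "z": -4, "spin": 0, "hand": 1}, {"x": 11, "y": 3, "z": -6, "spin": 0, "hand": 1}, {"x": 15, "y": 4, "z": -6, "spin": 0, "hand": 1}, {"x": 19, "y": 5, "z": -6, "spin": 0, "hand": 1}]'

```text
time: 9.65
ee_pos: [0.3718, 0.3159, 0.2827]
ee_rot: [[0.652, -0.758, -0.023], [-0.758, -0.65, -0.047], [0.021, 0.049, -0.999]]
wrist_force: [-0.6, 0.4, -0.0]
width: 0.0853
```

>>> play_rows --commands '[{"x": 4, "y": 1, "z": 0, "spin": 0, "hand": 1}, {"x": 8, "y": 2, "z": 0, "spin": 0, "hand": 1}, {"x": 12, "y": 3, "z": 0, "spin": 0, "hand": 1}, {"x": 16, "y": 4, "z": 0, "spin": 0, "hand": 1}, {"x": 20, "y": 6, "z": 0, "spin": 0, "hand": 1}]'

```text
time: 10.15
ee_pos: [0.457, 0.1258, 0.2898]
ee_rot: [[0.652, -0.758, -0.022], [-0.758, -0.651, -0.049], [0.022, 0.049, -0.999]]
wrist_force: [0.3, -0.7, -1.1]
width: 0.0854
```

>>> play_rows --commands '[{"x": 4, "y": 1, "z": 0, "spin": 8.5, "hand": 1}, {"x": 8, "y": 2, "z": 0, "spin": 17, "hand": 1}, {"x": 12, "y": 3, "z": 0, "spin": 25.5, "hand": 1}, {"x": 16, "y": 4, "z": 0, "spin": 34, "hand": 1}, {"x": 20, "y": 6, "z": 0, "spin": 42.5, "hand": 1}]'

```text
time: 10.65
ee_pos: [0.5421, -0.0645, 0.2967]
ee_rot: [[-0.036, -0.999, -0.023], [-0.998, 0.037, -0.048], [0.049, 0.021, -0.999]]
wrist_force: [-0.2, -0.2, -0.8]
width: 0.0857
```

```bash
python3 st.py .55 -.08 .3
```

```text
10.65 [ 0.5421 -0.0645  0.2967] az -6.787618803269708 ty 177.87986021310573 zt [-0.0232 -0.0483 -0.9986]
[ -47.328    33.6813   73.3007  104.5533  -31.5151   68.1239 -146.285 ] [-0.2297 -0.2072 -0.8466] [ 0.0644 -0.0303  0.0226]
tool cm [ 1.5326 -0.8408 -0.2696]
```

>>> play_rows --commands '[{"x": 0, "y": 0, "z": 0, "spin": 8.5, "hand": 1}, {"x": 0, "y": 0, "z": 0, "spin": 17, "hand": 1}, {"x": 0, "y": 0, "z": 0, "spin": 25.5, "hand": 1}]'

```text
time: 10.95
ee_pos: [0.5475, -0.096, 0.2651]
ee_rot: [[-0.404, -0.915, -0.013], [-0.915, 0.404, -0.005], [0.009, 0.01, -1.0]]
wrist_force: [0.7, -0.1, -0.8]
width: 0.0855
```

```bash
python3 st.py .55 -.08 .3
```

```text
10.95 [ 0.5475 -0.096   0.2651] az -9.944605955831515 ty 156.15806043448416 zt [-0.0128 -0.0046 -0.9999]
[ -41.9391   39.2363   75.3705  105.7889  -40.3205   68.9334 -157.0494] [ 0.7132 -0.0957 -0.8358] [0.031  0.0379 0.028 ]
tool cm [-1.5318  0.4493 -3.5028]
```

>>> play_rows --commands '[{"x": -1, "y": 1, "z": 0, "spin": -8.5, "hand": 1}, {"x": -2, "y": 2, "z": 0, "spin": -17, "hand": 1}, {"x": -3, "y": 3, "z": 0, "spin": -25.5, "hand": 1}, {"x": -4.3, "y": 4.1, "z": 0, "spin": -34, "hand": 1}, {"x": -4.3, "y": 4.1, "z": 0, "spin": -42.5, "hand": 1}]'

```text
time: 11.45
ee_pos: [0.5253, -0.0385, 0.2644]
ee_rot: [[0.327, -0.945, -0.016], [-0.945, -0.327, -0.005], [-0.001, 0.017, -1.0]]
wrist_force: [-0.7, -0.1, 0.3]
width: 0.0855
```

>>> play_rows --commands '[{"x": 0, "y": 0, "z": 0, "spin": -8.5, "hand": 1}, {"x": 0, "y": 0, "z": 0, "spin": -17, "hand": 1}, {"x": 0, "y": 0, "z": 0, "spin": -25.5, "hand": 1}, {"x": 0, "y": 0, "z": 0, "spin": -34, "hand": 1}, {"x": 0, "y": 0, "z": 0, "spin": -42.5, "hand": 1}]'

```text
time: 11.95
ee_pos: [0.5256, -0.0408, 0.265]
ee_rot: [[0.878, -0.478, -0.015], [-0.478, -0.878, -0.006], [-0.01, 0.012, -1.0]]
wrist_force: [0.2, -0.2, -0.3]
width: 0.0857
```

>>> play_rows --commands '[{"x": 0, "y": 0, "z": 0, "spin": -8.5, "hand": 1}, {"x": 0, "y": 0, "z": 0, "spin": -17, "hand": 1}, {"x": 0, "y": 0, "z": 0, "spin": -25.5, "hand": 1}, {"x": 0, "y": 0, "z": 0, "spin": -34, "hand": 1}, {"x": 0, "y": 0, "z": 0, "spin": -42.5, "hand": 1}]'

```text
time: 12.45
ee_pos: [0.5256, -0.0408, 0.2651]
ee_rot: [[0.97, 0.241, -0.015], [0.241, -0.971, -0.006], [-0.016, 0.002, -1.0]]
wrist_force: [-0.3, -0.2, 1.0]
width: 0.0854
```

>>> play_rows --commands '[{"x": 0, "y": 0, "z": 0, "spin": -8.5, "hand": 1}, {"x": 0, "y": 0, "z": 0, "spin": -17, "hand": 1}, {"x": 0, "y": 0, "z": 0, "spin": -25.5, "hand": 1}, {"x": 0, "y": 0, "z": 0, "spin": -34, "hand": 1}, {"x": 0, "y": 0, "z": 0, "spin": -42.5, "hand": 1}]'

```text
time: 12.95
ee_pos: [0.5256, -0.0409, 0.2651]
ee_rot: [[0.553, 0.833, -0.015], [0.833, -0.553, -0.006], [-0.013, -0.009, -1.0]]
wrist_force: [0.8, 0.1, -0.3]
width: 0.0851
```

```bash
python3 st.py .527 -.04 .27
```

```text
12.95 [ 0.5256 -0.0409  0.2651] az -4.444147109542954 ty -33.554869164881346 zt [-0.0147 -0.0061 -0.9999]
[-25.387   19.7051  31.3565 108.0225 -11.6661  56.3524 -22.428 ] [ 0.7808  0.1084 -0.2782] [ 0.0085 -0.015   0.0072]
tool cm [ 0.1417  0.0652 -0.4929]
```

>>> play_rows --commands '[{"x": 0, "y": 0, "z": 0, "spin": -8.5, "hand": 1}, {"x": 0, "y": 0, "z": 0, "spin": -17, "hand": 1}, {"x": 0, "y": 0, "z": 0, "spin": -25.5, "hand": 1}, {"x": 0, "y": 0, "z": 0, "spin": -34, "hand": 1}, {"x": 0, "y": 0, "z": 0, "spin": -42.5, "hand": 1}]'

```text
time: 13.45
ee_pos: [0.5256, -0.0409, 0.2651]
ee_rot: [[-0.156, 0.988, -0.015], [0.988, 0.155, -0.006], [-0.004, -0.015, -1.0]]
wrist_force: [0.8, -0.5, 0.3]
width: 0.0856
```

>>> play_rows --commands '[{"x": 0, "y": 0, "z": 0, "spin": -8.5, "hand": 1}, {"x": 0, "y": 0, "z": 0, "spin": -17, "hand": 1}, {"x": 0, "y": 0, "z": 0, "spin": -25.5, "hand": 1}, {"x": 0, "y": 0, "z": 0, "spin": -34, "hand": 1}, {"x": 0, "y": 0, "z": 0, "spin": -42.5, "hand": 1}]'

```text
time: 13.95
ee_pos: [0.5256, -0.0409, 0.2652]
ee_rot: [[-0.782, 0.623, -0.015], [0.623, 0.782, -0.006], [0.008, -0.014, -1.0]]
wrist_force: [-0.0, 0.7, -0.5]
width: 0.0852
```

>>> play_rows --commands '[{"x": 0, "y": 0, "z": 0, "spin": -8.5, "hand": 1}, {"x": 0, "y": 0, "z": 0, "spin": -17, "hand": 1}, {"x": 0, "y": 0, "z": 0, "spin": -25.5, "hand": 1}, {"x": 0, "y": 0, "z": 0, "spin": -28.5, "hand": 1}, {"x": 0, "y": 0, "z": 0, "spin": -28.5, "hand": 1}]'

```text
time: 14.45
ee_pos: [0.5256, -0.0412, 0.2652]
ee_rot: [[-0.983, 0.18, -0.015], [0.18, 0.984, -0.006], [0.013, -0.009, -1.0]]
wrist_force: [0.2, 0.0, -0.3]
width: 0.0856
```

```bash
python3 st.py .527 -.04 .122; python3 - <<'E'
from h import *
im=vision.get_image("wrist"); f=im["frame"]; np.savez("w.npz",mtx=im["mtx"],k1=im["k1"],T=im["T"])
u,v=proj(im,[.527,-.04,.07]).astype(int); u=min(max(u,60),580); v=min(max(v,50),350); print(u-60,v-50)
cv2.imwrite("pics/w3.png",cv2.resize(f[v-50:v+50,u-60:u+60],(720,600),interpolation=cv2.INTER_CUBIC)[:,:,::-1])
for t,z in [("knob_grip",.068),("far_zone",.027)]:
    for r in finder.spot_point(t,"wrist")[:2]: print(t,np.round(r["position"]),round(r["confidence"],2),onz(im,r["position"],z))
E
```

```text
14.45 [ 0.5256 -0.0412  0.2652] az -4.481506756267576 ty 79.61052650395705 zt [-0.0147 -0.0063 -0.9999]
[ -6.5044  18.3302   6.4242 106.53    -2.0012  56.1102  80.3469] [ 0.1996  0.0338 -0.3434] [-0.0185 -0.0385  0.019 ]
tool cm [-0.3091  0.2698 14.3111]
261 149
knob_grip [323. 200.] 0.95 [ 0.52877928 -0.03884541  0.068     ]
far_zone [417. 182.] 0.87 [0.53818613 0.05608357 0.027     ]
```

View pics/w3.png

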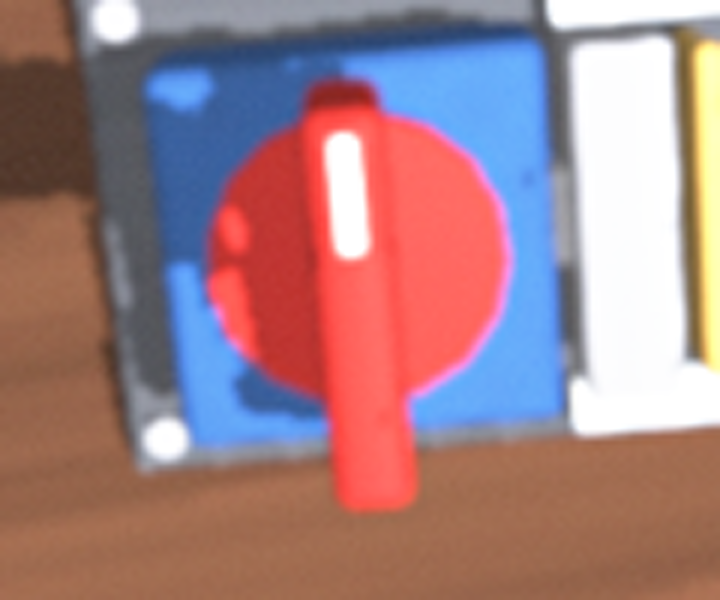

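```bash
python3 - <<'E'
from h import *
d=np.load("w.npz"); im={k:d[k] for k in d}; im["k1"]=float(im["k1"])
a,b=[onz(im,(261+x/6,149+y/6),.079) for x,y in [(343,108),(376,508)]]
print(a,b,(a+b)/2,np.degrees(np.arctan2(*(b-a)[1::-1])),np.linalg.norm(b-a), onz(im,(261+358/6,149+258/6),.047))
E
```

```text
[ 0.49693286 -0.03718166  0.079     ] [ 0.55595169 -0.04304831  0.079     ] [ 0.52644228 -0.04011499  0.079     ] -5.676727191629478 0.05930969355256352 [ 0.52630439 -0.04022228  0.047     ]
```

>>> play_rows --commands '[{"x": -0.3, "y": 0.3, "z": 4, "spin": -4.7, "hand": 1}, {"x": -0.3, "y": 0.3, "z": 8, "spin": -4.7, "hand": 1}, {"x": -0.3, "y": 0.3, "z": 11, "spin": -4.7, "hand": 1}, {"x": -0.3, "y": 0.3, "z": 13, "spin": -4.7, "hand": 1}, {"x": -0.3, "y": 0.3, "z": 14.1, "spin": -4.7, "hand": 1}]'

```text
time: 15.1
ee_pos: [0.5263, -0.0407, 0.1223]
ee_rot: [[-0.995, 0.102, -0.017], [0.103, 0.995, -0.007], [0.016, -0.009, -1.0]]
wrist_force: [-0.1, -0.7, -0.2]
width: 0.0852
```

>>> play_rows --commands '[{"x": 0, "y": 0, "z": 0, "spin": 0, "hand": 0.3}, {"x": 0, "y": 0, "z": 0, "spin": 0, "hand": 0.3}, {"x": 0, "y": 0, "z": 0, "spin": 0, "hand": 0.3}, {"x": 0, "y": 0, "z": 0, "spin": 0, "hand": 0.3}]'

```text
time: 15.5
ee_pos: [0.5279, -0.0411, 0.1251]
ee_rot: [[-0.995, 0.102, -0.013], [0.102, 0.995, -0.007], [0.012, -0.008, -1.0]]
wrist_force: [0.8, -0.2, -0.5]
width: 0.0281
```

```bash
python3 st.py .5271 -.0398 .124; python3 - <<'E'
from h import *
im=vision.get_image("wrist"); s=vision.get_image("side")
w=im["frame"][100:400,160:560]; a=cv2.resize(w,(560,420)); b=cv2.resize(s["frame"][158:258,278:378],(420,420) if 0 else (240,240))
o=np.zeros((420,800,3),np.uint8); o[:,:560]=a; o[:240,560:]=b
cv2.imwrite("pics/g.png",o[:,:,::-1])
E
```

```text
15.5 [ 0.5279 -0.0411  0.1251] az -4.448567051502934 ty 84.14110030073074 zt [-0.0128 -0.0067 -0.9999]
[ -4.7258  29.1683   4.3223 113.9062  -2.8308  37.7689  85.4516] [ 0.8065 -0.2    -0.5231] [-0.0019 -0.0049 -0.018 ]
tool cm [0.087  0.1191 0.1054]
```

View pics/g.png

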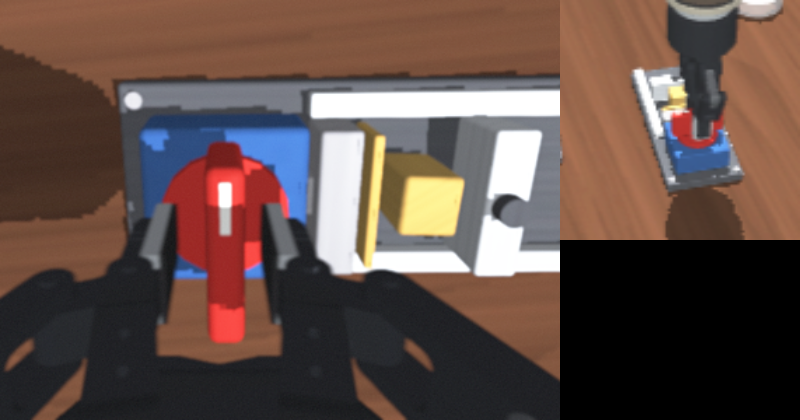

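>>> play_rows --commands '[{"x": 0.1, "y": 0.1, "z": 0.1, "spin": 0, "hand": 0.2}, {"x": 0.1, "y": 0.1, "z": 0.1, "spin": 0, "hand": 0}, {"x": 0.1, "y": 0.1, "z": 0.1, "spin": 0, "hand": 0}, {"x": 0.1, "y": 0.1, "z": 0.1, "spin": 0, "hand": 0}, {"x": 0.1, "y": 0.1, "z": 0.1, "spin": 0, "hand": 0}]' --grip_force 80

```text
time: 16.1
ee_pos: [0.5265, -0.039, 0.1235]
ee_rot: [[-0.995, 0.101, -0.014], [0.101, 0.995, -0.006], [0.014, -0.007, -1.0]]
wrist_force: [-0.9, 3.5, 4.0]
width: 0.0107
```

```bash
python3 st.py .5271 -.0398 .124
```

```text
16.1 [ 0.5265 -0.039   0.1235] az -4.232616996080961 ty 84.1921908507849 zt [-0.0142 -0.0057 -0.9999]
[ -4.8604  29.237    4.2344 114.1148  -2.8836  37.5681  85.3392] [-0.8807  3.4753  3.9933] [ 0.7443  0.2422 -0.0721]
tool cm [-0.0684 -0.0773 -0.0546]
```

>>> play_rows --commands '[{"x": 0, "y": 0, "z": 0, "spin": 8, "hand": 0}, {"x": 0, "y": 0, "z": 0, "spin": 16, "hand": 0}, {"x": 0, "y": 0, "z": 0, "spin": 24, "hand": 0}, {"x": 0, "y": 0, "z": 0, "spin": 32, "hand": 0}, {"x": 0, "y": 0, "z": 0, "spin": 36, "hand": 0}]'

```text
time: 16.6
ee_pos: [0.5266, -0.0386, 0.1235]
ee_rot: [[-0.742, 0.67, -0.014], [0.67, 0.742, -0.005], [0.007, -0.013, -1.0]]
wrist_force: [-0.7, 3.8, 6.3]
width: 0.0107
```

```bash
python3 st.py .5271 -.0398 .124; python3 - <<'E'
from h import *
im=vision.get_image("wrist"); cv2.imwrite("pics/t1.png",im["frame"][100:400,160:560][:,:,::-1])
E
```

```text
16.6 [ 0.5266 -0.0386  0.1235] az -4.18865735495851 ty 47.917002718089 zt [-0.0141 -0.0053 -0.9999]
[-12.3195  29.6926  14.3992 114.7469 -11.1165  37.6753  57.1053] [-0.6502  3.8098  6.3259] [1.1613 0.173  0.0915]
tool cm [-0.1205 -0.0579 -0.0539]
```

View pics/t1.png

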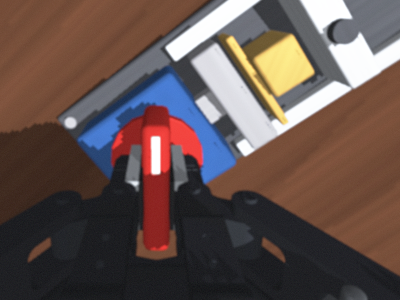

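```bash
cat > tq.py <<'E'
from h import *
np.set_printoptions(precision=3,suppress=True)
L=[]
for _ in range(4):
    vision.get_image("scene"); o=env.get_obs(); L.append(np.r_[o["ft_torque"],o["wrist_force"],o["joint_torque"][6]])
R=o["ee_rot"]; print(o["time"],"ty",np.degrees(np.arctan2(R[1,1],R[0,1])),"tz",np.array(L)[:,2],"mean",np.mean(L,0))
E
python3 tq.py
```

```text
16.85 ty 48.20547629588955 tz [-0.082 -0.103 -0.082 -0.11 ] mean [ 1.184  0.123 -0.094 -0.884  3.764  5.188 -0.286]
```

>>> play_rows --commands '[{"x": 0, "y": 0, "z": 0, "spin": 8, "hand": 0}]'

```text
time: 16.95
ee_pos: [0.5266, -0.0385, 0.1235]
ee_rot: [[-0.645, 0.764, -0.014], [0.764, 0.645, -0.005], [0.005, -0.014, -1.0]]
wrist_force: [-0.9, 5.1, 3.3]
width: 0.0107
```

```bash
python3 tq.py
```

```text
17.15 ty 40.21670970128062 tz [-0.081 -0.08  -0.077 -0.067] mean [ 1.366  0.094 -0.076 -0.511  5.158  5.52  -0.049]
```

```bash
cat > tq.py <<'E'
from h import *
np.set_printoptions(precision=3,suppress=True)
L=[]
for i in range(4):
    if i: vision.get_image("scene")
    o=env.get_obs(); L.append(np.r_[o["ft_torque"],o["wrist_force"],o["joint_vel"][6]])
R=o["ee_rot"]; print(o["time"],"ty",np.degrees(np.arctan2(R[1,1],R[0,1])),"tz",np.array(L)[:,2],"v7",np.array(L)[:,-1],"F",L[-1][:6])
E
```

>>> play_rows --commands '[{"x": 0, "y": 0, "z": 0, "spin": 4, "hand": 0}, {"x": 0, "y": 0, "z": 0, "spin": 8, "hand": 0}]'

```text
time: 17.35
ee_pos: [0.5267, -0.0385, 0.1235]
ee_rot: [[-0.531, 0.847, -0.014], [0.847, 0.531, -0.005], [0.003, -0.014, -1.0]]
wrist_force: [-0.0, 4.9, 6.3]
width: 0.0109
```

```bash
python3 tq.py
```

```text
17.5 ty 32.19468267155783 tz [ 0.086 -0.109 -0.135 -0.096] v7 [-30.688   5.159   2.715   0.746] F [ 1.499  0.042 -0.096 -0.879  4.645  5.001]
```

>>> play_rows --commands '[{"x": 0, "y": 0, "z": 0, "spin": 4, "hand": 0}, {"x": 0, "y": 0, "z": 0, "spin": 8, "hand": 0}]'

```text
time: 17.7
ee_pos: [0.5267, -0.0384, 0.1235]
ee_rot: [[-0.408, 0.913, -0.014], [0.913, 0.408, -0.005], [0.001, -0.015, -1.0]]
wrist_force: [0.4, 5.3, 5.1]
width: 0.0106
```

```bash
python3 tq.py
```

```text
17.85 ty 24.195190202644806 tz [ 0.101 -0.111 -0.084 -0.085] v7 [-30.655   5.146   2.624   0.838] F [ 1.494 -0.028 -0.085 -1.508  5.01   5.406]
```

>>> play_rows --commands '[{"x": 0, "y": 0, "z": 0, "spin": 4, "hand": 0}, {"x": 0, "y": 0, "z": 0, "spin": 8, "hand": 0}]'

```text
time: 18.05
ee_pos: [0.5268, -0.0383, 0.1235]
ee_rot: [[-0.277, 0.961, -0.014], [0.961, 0.277, -0.005], [-0.001, -0.014, -1.0]]
wrist_force: [1.1, 4.7, 5.2]
width: 0.0105
```

```bash
python3 tq.py
```

```text
18.2 ty 16.197721552741555 tz [ 0.072 -0.074 -0.134 -0.101] v7 [-30.624   5.106   2.687   0.75 ] F [ 1.533 -0.135 -0.101 -0.441  4.764  5.899]
```

>>> play_rows --commands '[{"x": 0, "y": 0, "z": 0, "spin": 4, "hand": 0}, {"x": 0, "y": 0, "z": 0, "spin": 8, "hand": 0}]'

```text
time: 18.4
ee_pos: [0.5269, -0.0383, 0.1235]
ee_rot: [[-0.141, 0.99, -0.014], [0.99, 0.141, -0.005], [-0.003, -0.014, -1.0]]
wrist_force: [0.2, 5.5, 4.4]
width: 0.0109
```

```bash
python3 tq.py
```

```text
18.55 ty 8.211828454432037 tz [ 0.081 -0.049 -0.084 -0.068] v7 [-30.462   5.239   2.832   0.8  ] F [ 1.647 -0.244 -0.068  0.525  5.314  6.198]
```

>>> play_rows --commands '[{"x": 0, "y": 0, "z": 0, "spin": 4, "hand": 0}, {"x": 0, "y": 0, "z": 0, "spin": 8, "hand": 0}]'

```text
time: 18.75
ee_pos: [0.527, -0.0383, 0.1235]
ee_rot: [[-0.002, 1.0, -0.013], [1.0, 0.002, -0.005], [-0.005, -0.013, -1.0]]
wrist_force: [0.9, 4.8, 3.6]
width: 0.0106
```

```bash
python3 tq.py
```

```text
18.9 ty 0.22223690638477728 tz [ 0.145 -0.138 -0.113 -0.077] v7 [-30.296   5.236   2.73    0.85 ] F [ 1.766 -0.311 -0.077  0.017  5.405  5.511]
```

>>> play_rows --commands '[{"x": 0, "y": 0, "z": 0, "spin": 4, "hand": 0}]'

```text
time: 19.0
ee_pos: [0.5271, -0.0383, 0.1235]
ee_rot: [[0.065, 0.998, -0.013], [0.998, -0.065, -0.005], [-0.005, -0.013, -1.0]]
wrist_force: [0.1, 5.9, 4.1]
width: 0.0106
```

```bash
python3 tq.py
```

```text
19.15 ty -3.773234835964522 tz [ 0.043 -0.031 -0.111 -0.043] v7 [-32.823   4.414   2.506   0.601] F [ 1.73  -0.42  -0.043  0.761  5.384  5.448]
```

>>> play_rows --commands '[{"x": 0, "y": 0, "z": 0, "spin": 4, "hand": 0}]'

```text
time: 19.25
ee_pos: [0.5271, -0.0383, 0.1235]
ee_rot: [[0.135, 0.991, -0.013], [0.991, -0.135, -0.005], [-0.006, -0.012, -1.0]]
wrist_force: [0.2, 4.5, 4.8]
width: 0.0106
```

```bash
python3 tq.py;  python3 - <<'E'
from h import *
im=vision.get_image("wrist"); cv2.imwrite("pics/t2.png",cv2.resize(im["frame"][20:320,160:560],(800,600))[:,:,::-1])
E
```

```text
19.4 ty -7.764480274191584 tz [ 0.136 -0.037 -0.1   -0.119] v7 [-32.82    4.446   2.6     0.803] F [ 1.817 -0.478 -0.119  0.565  6.033  4.558]
```

View pics/t2.png

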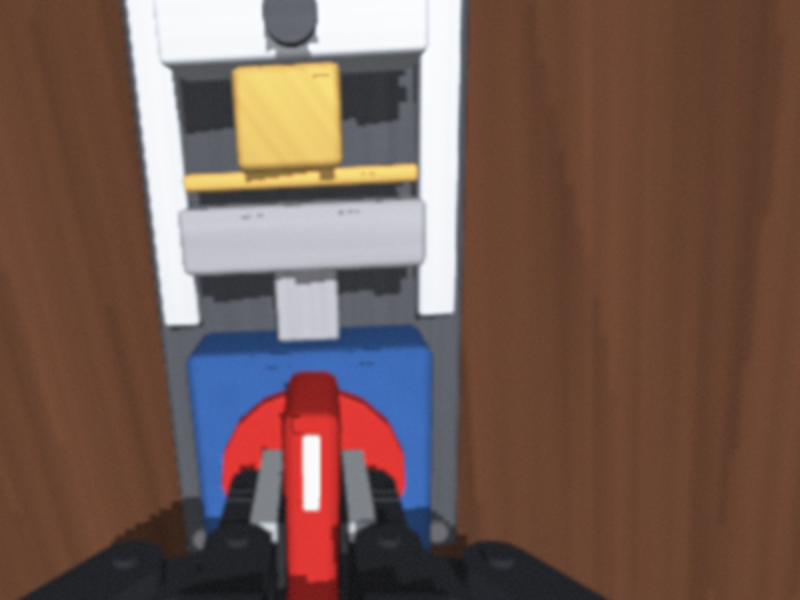

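```bash
python3 - <<'E'
from h import *
im=vision.get_image("wrist")
g=lambda x,y,z: onz(im,(160+x/2,20+y/2),z)
pts=dict(jawface=g(300,62,.030),jawtop=g(350,52,.041),sp_far=g(285,65,.044),sp_near=g(288,166,.044),brass=g(300,168,.035),brassback=g(300,190,.035))
for k,v in pts.items(): print(k,np.round(v*1000,1))
E
```

```text
jawface [536.6  59.1  30. ]
jawtop [547.9  57.8  41. ]
sp_far [533.4  56.8  44. ]
sp_near [531.   36.1  44. ]
brass [533.4  35.4  35. ]
brassback [532.7  30.3  35. ]
```

>>> play_rows --commands '[{"x": 0, "y": 0, "z": 0, "spin": 4, "hand": 0}]'

```text
time: 19.6
ee_pos: [0.5271, -0.0383, 0.1234]
ee_rot: [[0.203, 0.979, -0.013], [0.979, -0.203, -0.005], [-0.007, -0.012, -1.0]]
wrist_force: [0.5, 6.2, 3.8]
width: 0.0106
```

```bash
python3 tq.py
```

```text
19.75 ty -11.763919335551273 tz [ 0.035 -0.056 -0.052 -0.088] v7 [-32.907   4.37    2.466   0.782] F [ 1.8   -0.56  -0.088  1.436  6.211  4.453]
```

>>> play_rows --commands '[{"x": 0, "y": 0, "z": 0, "spin": 4, "hand": 0}]'

```text
time: 19.85
ee_pos: [0.5272, -0.0384, 0.1235]
ee_rot: [[0.271, 0.962, -0.013], [0.962, -0.271, -0.005], [-0.008, -0.011, -1.0]]
wrist_force: [0.8, 5.7, 4.7]
width: 0.0112
```

```bash
python3 tq.py
```

```text
20.0 ty -15.76573439919491 tz [ 0.085 -0.074 -0.054 -0.058] v7 [-32.784   4.379   2.366   0.733] F [ 1.614 -0.548 -0.058  1.029  5.371  4.952]
```

>>> play_rows --commands '[{"x": 0, "y": 0, "z": 0, "spin": 4, "hand": 0}]'

```text
time: 20.1
ee_pos: [0.5272, -0.0384, 0.1235]
ee_rot: [[0.338, 0.941, -0.013], [0.941, -0.338, -0.005], [-0.009, -0.011, -1.0]]
wrist_force: [0.4, 5.5, 4.0]
width: 0.0106
```

```bash
python3 tq.py
```

```text
20.25 ty -19.755952586446547 tz [ 0.151  0.019 -0.096 -0.06 ] v7 [-32.816   4.422   2.501   0.658] F [ 1.61  -0.543 -0.06   0.945  5.247  4.418]
```

>>> play_rows --commands '[{"x": 0, "y": 0, "z": 0, "spin": 4, "hand": 0}]'

```text
time: 20.35
ee_pos: [0.5273, -0.0384, 0.1235]
ee_rot: [[0.402, 0.915, -0.013], [0.915, -0.402, -0.005], [-0.01, -0.01, -1.0]]
wrist_force: [0.6, 5.4, 4.4]
width: 0.0108
```

```bash
python3 tq.py
```

```text
20.5 ty -23.755643252260672 tz [ 0.166  0.093 -0.008 -0.018] v7 [-32.768   4.377   2.496   0.786] F [ 1.584 -0.619 -0.018  1.031  5.251  4.627]
```

>>> play_rows --commands '[{"x": 0, "y": 0, "z": 0, "spin": 3, "hand": 0}]'

```text
time: 20.6
ee_pos: [0.5272, -0.0384, 0.1235]
ee_rot: [[0.449, 0.893, -0.013], [0.893, -0.45, -0.005], [-0.01, -0.009, -1.0]]
wrist_force: [2.6, 4.9, 4.6]
width: 0.0107
```

```bash
python3 tq.py
```

```text
20.75 ty -26.729268260650148 tz [ 0.276  0.137  0.058 -0.002] v7 [-24.505   3.356   1.818   0.536] F [ 1.671 -0.684 -0.002  1.671  5.81   4.913]
```

>>> play_rows --commands '[{"x": 0, "y": 0, "z": 0, "spin": 0, "hand": 0.4}, {"x": 0, "y": 0, "z": 0, "spin": 0, "hand": 0.4}, {"x": 0, "y": 0, "z": 0, "spin": 0, "hand": 0.4}, {"x": 0, "y": 0, "z": 0, "spin": 0, "hand": 0.4}]'

```text
time: 21.15
ee_pos: [0.5261, -0.0403, 0.1229]
ee_rot: [[0.452, 0.892, -0.015], [0.892, -0.452, -0.007], [-0.013, -0.01, -1.0]]
wrist_force: [-0.7, -0.6, 0.1]
width: 0.0343
```

>>> play_rows --commands '[{"x": 0, "y": 0, "z": -1, "spin": 0, "hand": 0.4}, {"x": 0, "y": 0, "z": -3, "spin": 0, "hand": 0.4}, {"x": 0, "y": 0, "z": -6, "spin": 0, "hand": 0.4}, {"x": 0, "y": 0, "z": -10, "spin": 0, "hand": 0.4}, {"x": 0, "y": 0, "z": -12, "spin": 0, "hand": 0.4}]'

```text
time: 21.65
ee_pos: [0.5288, -0.0399, 0.2464]
ee_rot: [[0.452, 0.892, -0.012], [0.892, -0.452, -0.007], [-0.011, -0.007, -1.0]]
wrist_force: [0.6, 1.1, -0.7]
width: 0.0342
```

```bash
python3 st.py; python3 - <<'E'
from h import *
im=vision.get_image("wrist"); cv2.imwrite("pics/e.png",cv2.resize(im["frame"][50:300,160:480],(768,600))[:,:,::-1])
E
```

```text
21.65 [ 0.5288 -0.0399  0.2464] az -4.313885399058 ty -26.901244805312803 zt [-0.0116 -0.0069 -0.9999]
[-33.901   23.6468  43.9858 109.6375 -19.2656  55.0695  -7.828 ] [ 0.5804  1.0887 -0.6586] [ 0.0057 -0.055   0.041 ]
```

View pics/e.png

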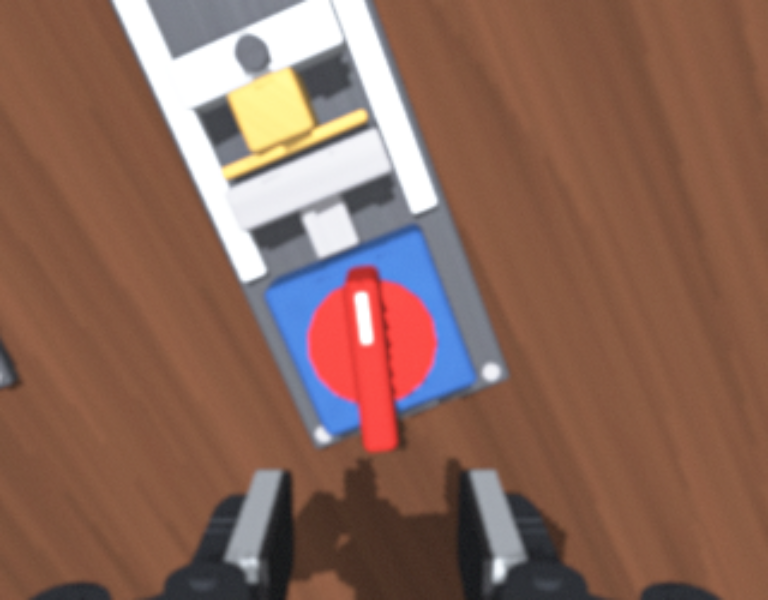

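```bash
python3 -c "
from h import *
print(ticket.job_done(), env.get_obs()['time'])"
```

```text
the job is handed in; nothing more can be done
the job is handed in; nothing more can be done
```

The seized knob on the middle-sized clamp is broken loose, and the spacer is nipped between the jaws. I let go of the knob, lifted clear and handed the job in at about 22 s. `job_done()` reported no verdict.

- **Breaking loose:** one 36° clockwise twist at 80 N grip freed it. The wrist picture showed the near jaw moved forward.
- **Feeling the grip:** while free-running, the torque read about 0.085 N m on average. It then rose over three small steps (0.15, 0.17, 0.28 N m), and I stopped at about 1.9 rad.
- **Last checks:** the final wrist picture shows the spacer upright between the brass face and the far jaw, with the gripper clear of everything. The knob sprang back about 5° on release, which fits the roughly 8 N that friction is meant to hold.

**What went wrong or disagreed**
- **Tilted tool:** I first turned the wrist the wrong way into its joint limits, which left the tool tilted by 7°. It took about 9 s in free space to bring this down to under 1°. Nothing registered on the wrist force while this happened.
- **Final squeeze:** the torque readings were noisy and did not quite agree. The last moving reading put the peak excess at 0.19 N m, over the 0.10–0.15 target, while the readings at rest suggested 0.11–0.15. The spacer force itself was never measured.
- **Cups and tape:** I did not compare their positions before and after.

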